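# Unbolt the steriliser lid and hold it open

### The job

The steriliser has finished its cycle and its lid has no stay, so it drops shut if it is let go. Turn the black handwheel on the lid anticlockwise (seen from above) all the way to its stop so that the four bolts are drawn in from under the claws, then take the lid by the black bar at its front, lift it to 40 degrees open and finish still gripping the bar and holding the lid still at that angle, so that the condensate runs back to the hinge while a colleague takes out the beakers. Leave the wheel at its stop and do not disturb the other things on the bench.

Things in the scene. Friction and masses are not known exactly. Their poses are not given: they have to be found in the camera images.
- steriliser: Compact steam steriliser, fixed: white drum 242 mm across, 122 mm high, control pod on its front (to x = -145 mm, 80 mm high), silver lid disc 202 mm across, top at z = 158 mm. Origin: centre of the underside, z up, front to its own -x, hinge to +x. Four dark clawed lugs round the lid, 115 mm off the axis, up to z = 178 mm: two at 45 degrees either side of the front, two near the sides.
- lid (a joint): Lid angle in rad: 0 shut, grows as the front rises about the hinge, stop at 1.4. About 0.8 kg with the wheel; falls shut from any angle when let go (about 4 N straight up at the bar holds it). The bolts block it (it rises under 0.03 rad) until the wheel is past about 2.7 rad.
- lid_hinge (a point): Middle of the hinge pin, at the rear of the steriliser; the pin lies along the steriliser's own y axis. In the steriliser's frame it is at (122, 0, 150) mm.
- handwheel (a joint): Handwheel angle in rad about the lid's upward normal, positive anticlockwise from above: bolts out under the claws near 0, stop at 3.5 with the bolts fully in (they move 4 mm per rad). Friction 0.10 N m: it stays where it is left.
- wheel_centre (a point): On the wheel's axis at the height of the rim's middle (208 mm above the bench, lid shut); axes turn with the wheel, x along the steriliser's x at wheel angle 0. Rim: black ring of round 13 mm bar, radius 62 mm to the bar's middle. Three 9 mm spokes to the hub (32 mm across, 6 mm higher) at 0, 120, 240 degrees from the point's x. 30 mm free below the rim's middle.
- lid_bar: Black round bar at the lid's front, 13 mm thick, 96 mm free between its two arms, along its own y (the steriliser's y). Origin: middle of the bar, 268 mm in front of the hinge pin and 10 mm above it, lid shut (160 mm above the bench); 38 mm free between bar and lid edge, 35 mm free below. Swings with the lid about the pin; at 40 degrees it is at about z = 330 mm.
- tube_rack: Beige plastic test-tube rack, 66x279x112 mm, loose, to be left alone. Origin at the centre of the underside, long along its own y.
- label_tape: Roll of buff tape lying flat, 96 mm across, 25 mm high, loose, to be left alone. Origin at the centre of the underside.
- beaker: Empty glass beaker, 70x76x92 mm, loose, to be left alone. Origin at the centre of the underside.
- conical_flask_1: Conical flask with orange stopper, 88 mm across, 165 mm high, loose, to be left alone. Origin at the centre of the underside.
- conical_flask_2: Open conical flask with blue contents, 102 mm across, 167 mm high, loose, to be left alone. Origin at the centre of the underside.

How it is judged:
On the way, in this order (a step that is already met when the one before it is completed fails the run):
1. with the lid still shut, the handwheel is turned anticlockwise to its stop, the bolts drawn in (value of joint handwheel above 3.3 rad and value of joint lid below 0.06 rad), for 0.2 s.
2. the lid is lifted by its bar, the fingers on the bar (value of joint lid above 0.35 rad and contact force between the fingers and lid_bar above 1 N), for 0.1 s.
At the end, for the whole second after the job is handed in: The fingers still hold the lid by its front bar (contact force over 1 N), the lid stands still at 40 degrees open within 5 degrees either way (0.611 to 0.785 rad), and the handwheel is still within 0.2 rad of its open stop (over 3.3 rad) (value of joint lid between 0.611 and 0.785 rad and velocity of joint lid between -0.05 and 0.05 rad/s and value of joint handwheel above 3.3 rad and contact force between the fingers and lid_bar above 1 N); the arm keeps its last pose, push and grip.
It fails at once if another thing on the bench is moved by more than 30 mm (distance of any of tube_rack, label_tape, beaker, conical_flask_1, conical_flask_2 from where it was at the start of the episode above 0.03 m).
It also fails if it takes over 72 s, if anything falls off the work surface, if the arm or the gripper's body presses on something with over 40 N, if the wrist force passes 120 N, or if a joint passes its speed limit or range.

### The arm

A 6-joint arm with a two-finger parallel gripper is mounted at the origin on a cart in front of the work surface, level with it; the furniture and walls round the work are solid. World frame = base frame: x ahead of the robot, y to its left, z up, the work surface at z = 0. Lengths are in m, angles in rad, forces in N, time in s.
With the tool pointing down it reaches from about 0.425 to 0.95 m from the base axis. Payload 3.5 kg.
Tool frame: the origin (TCP) lies midway between the tips of the shut fingers; the grasp point (between the pads) lies 19 mm behind it (ctrl.hold_point_z is the distance from the TCP to the grasp point, in m); z points along the fingers, y is the line along which they close (so a half turn about z gives the same grasp; the last joint's range is limited). The gripper opens to 85 mm and grips with 20 to 120 N. Pads are 22 mm wide; open, the fingers measure 114 mm over their backs; the gripper's body (76 mm by 85 mm) begins 54 mm behind the grasp point. The pads swing forward as they close: fully open they stand 13 mm farther back than shut.
Start: joints at [1.054, 0.286, 1.577, -0, 1.279, -0.15], TCP at [0.242, 0.63, 0.231] pointing down, gripper open.
Joint ranges: [-2.77, 2.77], [-0.9, 2.22], [0.21, 2.48], [-1.53, 4.67], [0.24, 2.81], [-2.84, 2.84]. Speed limits (rad/s): [2.79, 2.79, 3.14, 3.14, 3.14, 3.14].

### API

Orientations are given as a unit quaternion [x, y, z, w].
In Python, from plant import readout, cams, sign_off, ctrl gives the robot as it stands. The module is installed in compiled form; this text tells all that it offers.
- The arm moves only by the tool step_arm, never from a script. Its argument "increments" is a list of rows, each a list of 2 entries, a list of its own where there are three numbers: the shift along the world's x, y, z in mm, then the turn, a rotation vector about the world's x, y, z in rad. In form: [[[x, y, z], [rx, ry, rz]], ...]. A call has 1 to 8 rows; each row shifts and turns the commanded pose from where the row before left it; what a row does not reach is not made up. A row lasts 1/12 s, in which the tool goes at most 41.7 mm and 7.16 degrees, less where a joint would pass 70% of its speed; a pose out of reach is approached as far as the arm can. A call is refused whole if a number of a shift passes 41.7 or a number of a turn 0.125, either way. A call with a gripper value outside its range is refused whole. "fingers" is the opening, from -1 (shut) to 1 (fully open), set as the call begins (left out, the last holds). The fingers move at their own pace and stop on an object; "grip_force" is the grip in N (left out, the last holds). Time passes only in rows, so rows that do not move let the fingers close. It gives the time, the measured TCP pose, the force, the opening and the grip force at its end, in the units of the state.
- readout.get_state(): the state, without advancing time (a new reading comes with each control period).
- cams.read_camera(name): name is "scene" or "top"; returns the picture (384x512x3 uint8, red, green, blue); there is no depth.
- cams.get_calibration(name): a dict with "fx", "fy", "cx", "cy" (pixels), "eye" and "rotation" of the camera in the world. Camera axes: x right, y up, looking along -z (the intrinsics and any distortion apply to the point x, -y, -z); pixel columns grow to the right and rows downward; lengths in m; the calibration is good to about 2 mm. A picture is of the moment at which its call begins. get_calibration takes no time and is no camera call.
- sign_off(): hands the job in; it is judged then, once.
The state is a dict: "time": time; "qpos": joint angles; "dq": joint speeds; "joint_efforts": joint torques, N m; "eef_pos": TCP position; "tcp_rot": TCP orientation; "contact_force": force on the tool from outside, world axes, zero at the start; "wrist_torque": the same for the moment, N m; "opening": opening from 0.0 (shut) to 1.0 (fully open); "finger_force": force on a finger pad.
Only numpy, scipy, OpenCV 4.12 (cv2) and the standard library are available. Lean on these libraries where they do the work, as an engineer would, in place of code of your own. Each camera call takes 0.05 s, during which the arm holds its last target. There are 200 camera calls.

## Working session

There is one attempt and no reset: what is moved stays moved. The work goes in short steps, Python scripts to look and compute and a tool call to move; the robot and the scene stay as the last step left them, time stands still between calls to the robot, and variables do not carry over. Pictures are saved under pics/ and viewed, at most 10 in all, crops included, and the job is handed in when it is done.

Besides the shell and the picture viewer there is one more tool, called as name(argument=value, ...), one argument or row to a line, values as JSON. step_arm: Moves the arm, as the interface text tells. Its arguments: {"type":"object","properties":{"increments":{"type":"array","items":{"type":"array"}},"fingers":{"type":"number"},"grip_force":{"type":"number"}},"required":["increments"]}

```bash
mkdir -p pics; python3 - <<'E'
from plant import readout,cams,ctrl
import cv2
for n in("scene","top"):
    im=cams.read_camera(n); cv2.imwrite(f"pics/{n}0.png",cv2.resize(im[:,:,::-1],(800,600),interpolation=cv2.INTER_CUBIC)); cv2.imwrite(f"raw_{n}.png",im[:,:,::-1])
    print(n,cams.get_calibration(n))
print(readout.get_state(),ctrl.hold_point_z)
E
```

```text
scene {'fx': 401.90601234382206, 'fy': 401.90601234382206, 'cx': 250.49581618347895, 'cy': 188.68062924076062, 'eye': array([-0.02519727, -0.6330489 ,  1.17850677]), 'rotation': array([ 0.3249739 , -0.11081002, -0.3133448 ,  0.88539717])}
top {'fx': 370.40351949905073, 'fy': 370.40351949905073, 'cx': 254.78591998661457, 'cy': 190.92299485380315, 'eye': array([0.25075245, 0.04661641, 1.34096685]), 'rotation': array([-0.06946398,  0.074836  ,  0.72092209, -0.68545289])}
{'time': 0.1, 'qpos': array([ 1.05396931e+00,  2.87112255e-01,  1.57803911e+00, -1.63112140e-05,
        1.27862863e+00, -1.50026646e-01]), 'dq': array([-0.00161636, -0.0007032 , -0.00537988, -0.00157316, -0.0021311 ,
        0.00029961]), 'joint_efforts': array([ 9.65677427e-04, -4.07295084e+01, -2.93700010e+01, -1.73945405e-04,
        3.41860679e-03, -2.41724030e-05]), 'eef_pos': array([0.24176624, 0.6295698 , 0.23005745]), 'tcp_rot': array([ 1.82371356e-01,  9.83229115e-01, -1.03599438e-03, -3.50562756e-04]), 'contact_force': array([ 0.65859674, -0.67138744, -0.61809638]), 'wrist_torque': array([0.00788672, 0.03650881, 0.02901264]), 'finger_force': 0.0, 'opening': 1.005588907411469} 0.0187
```

View pics/scene0.png

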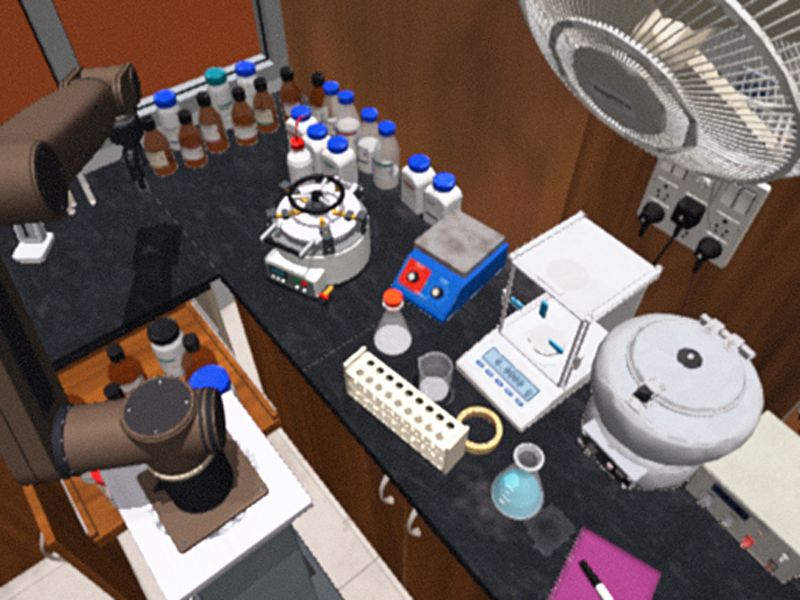

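View pics/top0.png

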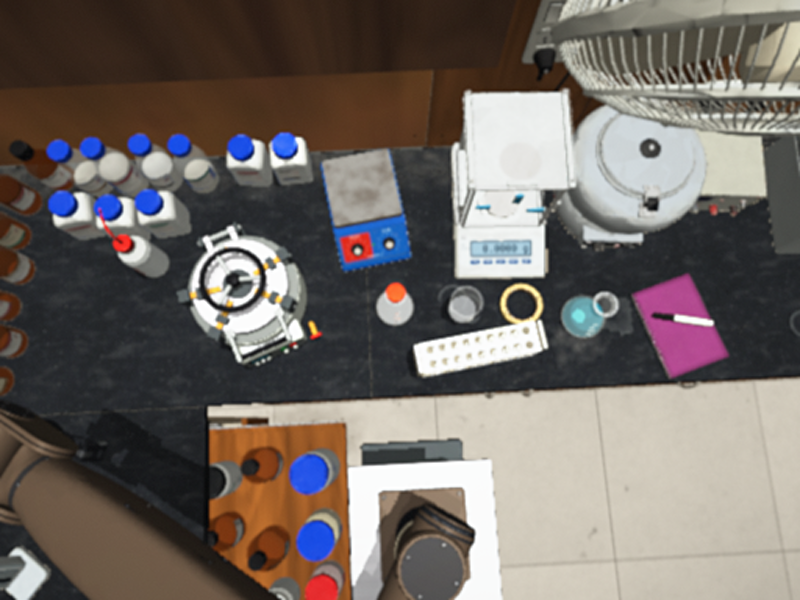

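The scene view has the steriliser at about (318,230) and its wheel at (317,193). In the top view it is at (247,292), with the wheel at (233,280) and the bar on the lower-right side at about (265,345). I'll enlarge both.

```bash
python3 - <<'E'
import cv2
a=cv2.imread("raw_scene.png")[105:195,160:250]; b=cv2.imread("raw_top.png")[138:238,110:210]
cv2.imwrite("pics/cs.png",cv2.resize(a,(585,585),interpolation=cv2.INTER_CUBIC)) # 6.5x
cv2.imwrite("pics/ct.png",cv2.resize(b,(600,600),interpolation=cv2.INTER_CUBIC)) # 6x
E
```

```text
(no output)
```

View pics/cs.png

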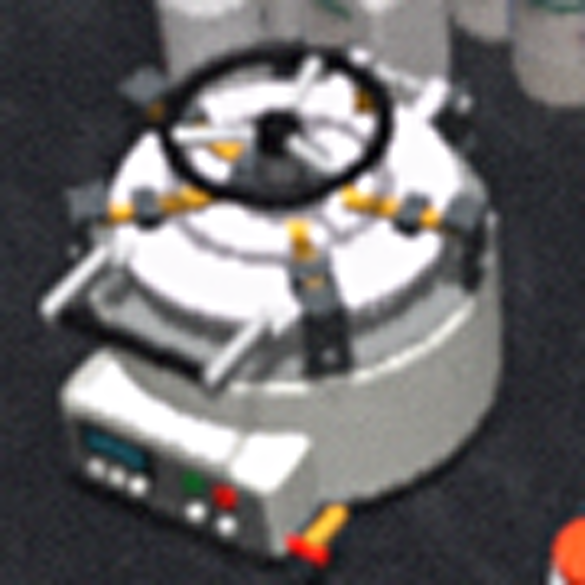

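View pics/ct.png

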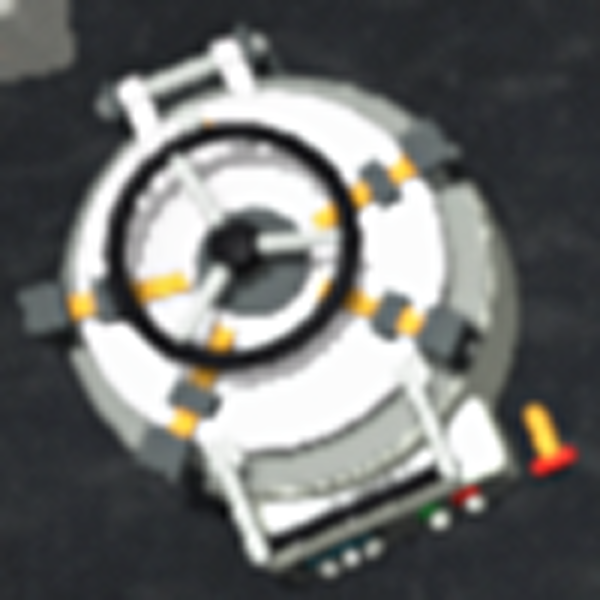

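The scene crop shows the rim centred at (277,125), the bar ends at (62,315) and (210,378), and spokes towards (318,62), (180,132) and (328,158). The top crop shows the rim centred at (233,247), the bar ends at (265,548) and (447,478), spokes towards (182,158), (325,240) and (200,310), and the hinge ends at (108,103) and (255,45). Next I triangulate these.

```bash
cat > h.py <<'E'
import numpy as np
from scipy.spatial.transform import Rotation as R
from scipy.optimize import least_squares
from plant import cams
C={n:cams.get_calibration(n) for n in("scene","top")}
def proj(n,p):
    c=C[n]; q=R.from_quat(c["rotation"]).inv().apply(np.atleast_2d(p)-c["eye"])
    return np.c_[c["cx"]+c["fx"]*q[:,0]/-q[:,2], c["cy"]-c["fy"]*q[:,1]/-q[:,2]]
def tri(us,ut):
    f=lambda p:np.r_[(proj("scene",p)-us).ravel(),(proj("top",p)-ut).ravel()]
    s=least_squares(f,[.5,.4,.15]); return s.x,np.abs(s.fun).max()
S=lambda u:(np.array(u)+.5)/6.5-.5+[160,105]
T=lambda u:(np.array(u)+.5)/6-.5+[110,138]
E
python3 - <<'E'
from h import *
P=dict(wheel=((277,125),(233,247)),barL=((62,315),(265,548)),barR=((210,378),(447,478)),
 front=((395,212),(398,315)),)
for k,(a,b) in P.items(): print(k,*tri(S(a),T(b)))
# model fit x,y,yaw with known heights
def pts(v):
    M=R.from_euler('z',v[2]); o=np.array([v[0],v[1],0])
    return o+M.apply([[0,0,.208],[-.146,.052,.160],[-.146,-.052,.160]])
u=[S((277,125)),S((62,315)),S((210,378))]; t=[T((233,247)),T((265,548)),T((447,478))]
f=lambda v:np.r_[(proj("scene",pts(v))-u).ravel(),(proj("top",pts(v))-t).ravel()]
for y0 in(0,1,2,-1):
    s=least_squares(f,[.5,.4,y0]); print(s.x,s.cost)
v=s.x
M=R.from_euler('z',v[2])
for n,U,uu in(("scene",S,[(318,62),(180,132),(328,158)]),("top",T,[(182,158),(325,240),(200,310)])):
    g=lambda a:(lambda q:np.array([proj(n,q)]))(np.array([v[0],v[1],.21])+M.apply([.055*np.cos(a),.055*np.sin(a),0]))
    for w in uu:
        A=np.linspace(-np.pi,np.pi,361); d=[np.linalg.norm(g(a)[0,0]-U(w)) for a in A]; i=np.argmin(d); print(n,w,np.degrees(A[i]),d[i])
print(pts(v), M.apply([.122,0,.15])+[v[0],v[1],0])
E
```

```text
wheel [0.54107131 0.36413385 0.20738566] 0.08686016879715908
barL [0.3881357  0.36027475 0.15601212] 0.1071834820970139
barR [0.42058069 0.26128915 0.16370846] 0.20592872959619513
front [0.52099677 0.26961761 0.20906664] 7.638145059821738
[0.54087595 0.36290617 0.36295329] 0.8766059677122838
[0.54087595 0.36290617 0.3629533 ] 0.8766059677123621
[0.54087595 0.36290617 0.3629533 ] 0.8766059677123323
[0.54087595 0.36290617 0.36295329] 0.8766059677122924
scene (318, 62) 10.000000000000014 0.19657825963445974
scene (180, 132) 128.00000000000003 0.054123554272964544
scene (328, 158) -110.0 2.5510608808142465
top (182, 158) 8.00000000000001 0.503011177337141
top (325, 240) -110.0 2.3561094747496116
top (200, 310) 133.00000000000003 5.701019238568386
[[0.54087595 0.36290617 0.208     ]
 [0.38592559 0.35968314 0.16      ]
 [0.42284941 0.26245849 0.16      ]] [0.65492794 0.40622064 0.15      ]
```

Both methods agree: wheel centre at about (541, 364, 208) mm, yaw about 20.8°, bar middle at about (404, 311, 160), and wheel angle about 10°. One spoke points to world 31°. I'll shut the fingers into a peg, lower it behind that spoke at about 36 mm radius, and push it round while turning the tool with it.

step_arm(
  increments=[
    [[14, -11.3, 6], [0, 0, -0.123]],
    [[14, -11.3, 6], [0, 0, -0.123]],
    [[14, -11.3, 6], [0, 0, -0.123]],
    [[14, -11.3, 6], [0, 0, -0.123]],
    [[14, -11.3, 6], [0, 0, -0.123]],
    [[14, -11.3, 6], [0, 0, -0.123]],
    [[14, -11.3, 6], [0, 0, -0.123]],
    [[14, -11.3, 0], [0, 0, -0.123]],
  ],
  fingers=-1,
  grip_force=40,
)

```text
time: 0.77
eef_pos: [0.3549, 0.5394, 0.2744]
tcp_rot: [0.628, 0.779, 0.001, 0.0]
contact_force: [1.1, -0.4, -0.5]
opening: 0.001
finger_force: 0.0
```

step_arm(
  increments=[
    [[14, -11.3, 0], [0, 0, -0.123]],
    [[14, -11.3, 0], [0, 0, -0.123]],
    [[14, -11.3, 0], [0, 0, -0.123]],
    [[14, -11.3, 0], [0, 0, -0.123]],
    [[14, -11.3, 0], [0, 0, -0.123]],
    [[14, -11.3, 0], [0, 0, -0.123]],
    [[14, -11.3, 0], [0, 0, -0.123]],
    [[14, -11.3, 0], [0, 0, -0.123]],
  ],
)

```text
time: 1.43
eef_pos: [0.4664, 0.4485, 0.2726]
tcp_rot: [0.921, 0.39, -0.001, 0.0]
contact_force: [0.2, 0.8, -0.5]
opening: -0.003
finger_force: 0.0
```

step_arm(
  increments=[
    [[14, -11.3, 0], [0, 0, -0.123]],
    [[14, -11.3, 0], [0, 0, -0.123]],
    [[14, -11.3, 0], [0, 0, -0.123]],
    [[14, -11.3, 0], [0, 0, -0.123]],
    [[14, -11.3, 0], [0, 0, -0.123]],
    [[14, -11.3, 0], [0, 0, -0.123]],
    [[14, -11.3, 0], [0, 0, -0.123]],
    [[14, -11.3, 0], [0, 0, -0.123]],
  ],
)

```text
time: 2.1
eef_pos: [0.5784, 0.3581, 0.2725]
tcp_rot: [0.996, -0.092, -0.001, 0.0]
contact_force: [-0.0, 0.4, 0.1]
opening: 0.002
finger_force: 0.0
```

step_arm(
  increments=[
    [[-1, 0, -12], [0, 0, 0]],
    [[-1, 0, -12], [0, 0, 0]],
    [[0, 0, -12], [0, 0, 0]],
    [[0, 0, -12], [0, 0, 0]],
    [[0, 0, -5], [0, 0, 0]],
    [[0, 0, -5], [0, 0, 0]],
    [[0, 0, -3], [0, 0, 0]],
    [[0, 0, 0], [0, 0, 0]],
  ],
)

```text
time: 2.77
eef_pos: [0.5756, 0.3592, 0.2116]
tcp_rot: [0.996, -0.088, -0.0, 0.0]
contact_force: [1.1, -0.4, 0.1]
opening: -0.003
finger_force: 0.0
```

```bash
python3 - <<'E'
from h import *
import cv2
a=cams.read_camera("scene")[90:180,160:250,::-1]; b=cams.read_camera("top")[138:238,110:210,::-1]
cv2.imwrite("pics/c1.png",np.hstack([cv2.resize(a,(400,400),interpolation=cv2.INTER_CUBIC),cv2.resize(b,(400,400),interpolation=cv2.INTER_CUBIC)]))
E
```

```text
(no output)
```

View pics/c1.png

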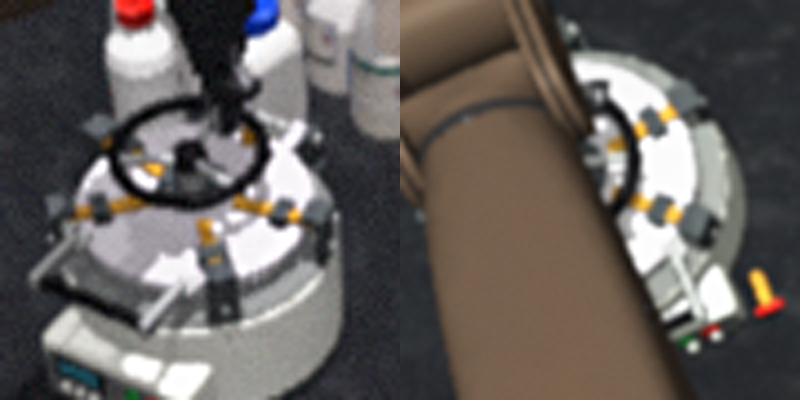

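In the scene half, the shut fingers stand inside the rim at its rear right, about (220,120). They are between the spokes and clear of the rim, with no force reading. I'll lower to 192 mm and start turning.

step_arm(
  increments=[
    [[0, 0, -5], [0, 0, 0]],
    [[0, 0, -5], [0, 0, 0]],
    [[0, 0, -5], [0, 0, 0]],
    [[0, 0, -4], [0, 0, 0]],
    [[0, 0, 0], [0, 0, 0]],
  ],
)

```text
time: 3.28
eef_pos: [0.5753, 0.3585, 0.1915]
tcp_rot: [0.996, -0.089, -0.001, 0.001]
contact_force: [-0.7, -0.1, -1.6]
opening: -0.0
finger_force: 0.0
```

```bash
python3 - <<'E'
import numpy as np
c=np.array([541,364]);r=36
p=np.radians(-8)+.1*np.arange(0,41)
q=c+r*np.c_[np.cos(p),np.sin(p)]
for i in range(0,40,8): print(i,np.round(np.diff(q,axis=0)[i:i+8],1).tolist(), 'end',q[min(i+8,40)].round(1))
E
```

```text
0 [[0.3, 3.6], [-0.0, 3.6], [-0.4, 3.6], [-0.8, 3.5], [-1.1, 3.4], [-1.4, 3.3], [-1.8, 3.1], [-2.1, 2.9]] end [569.4 386.1]
8 [[-2.3, 2.7], [-2.6, 2.5], [-2.8, 2.2], [-3.0, 1.9], [-3.2, 1.6], [-3.4, 1.3], [-3.5, 0.9], [-3.6, 0.6]] end [545.  399.8]
16 [[-3.6, 0.2], [-3.6, -0.1], [-3.6, -0.5], [-3.5, -0.9], [-3.4, -1.2], [-3.3, -1.5], [-3.1, -1.8], [-2.9, -2.1]] end [518.1 391.8]
24 [[-2.7, -2.4], [-2.4, -2.7], [-2.1, -2.9], [-1.8, -3.1], [-1.5, -3.3], [-1.2, -3.4], [-0.8, -3.5], [-0.5, -3.6]] end [505.1 366.9]
32 [[-0.1, -3.6], [0.2, -3.6], [0.6, -3.5], [1.0, -3.5], [1.3, -3.4], [1.6, -3.2], [1.9, -3.0], [2.2, -2.8]] end [513.9 340.3]
```

step_arm(
  increments=[
    [[0.5, 3.6, 0], [0, 0, 0.1]],
    [[0, 3.6, 0], [0, 0, 0.1]],
    [[-0.4, 3.6, 0], [0, 0, 0.1]],
    [[-0.8, 3.5, 0], [0, 0, 0.1]],
    [[-1.1, 3.4, 0], [0, 0, 0.1]],
    [[-1.4, 3.3, 0], [0, 0, 0.1]],
    [[-1.8, 3.1, 0], [0, 0, 0.1]],
    [[-2.1, 2.9, 0], [0, 0, 0.1]],
  ],
)

```text
time: 3.95
eef_pos: [0.5698, 0.3843, 0.1927]
tcp_rot: [0.951, 0.309, 0.0, 0.002]
contact_force: [2.1, -3.7, -1.3]
opening: 0.001
finger_force: 1.7
```

step_arm(
  increments=[
    [[-2.3, 2.7, 0], [0, 0, 0.1]],
    [[-2.6, 2.5, 0], [0, 0, 0.1]],
    [[-2.8, 2.2, 0], [0, 0, 0.1]],
    [[-3.0, 1.9, 0], [0, 0, 0.1]],
    [[-3.2, 1.6, 0], [0, 0, 0.1]],
    [[-3.4, 1.3, 0], [0, 0, 0.1]],
    [[-3.5, 0.9, 0], [0, 0, 0.1]],
    [[-3.6, 0.6, 0], [0, 0, 0.1]],
  ],
)

```text
time: 4.62
eef_pos: [0.546, 0.3991, 0.1933]
tcp_rot: [0.756, 0.655, 0.001, 0.001]
contact_force: [3.5, -0.1, -1.6]
opening: -0.003
finger_force: 1.7
```

step_arm(
  increments=[
    [[-3.6, 0.2, 0], [0, 0, 0.1]],
    [[-3.6, -0.1, 0], [0, 0, 0.1]],
    [[-3.6, -0.5, 0], [0, 0, 0.1]],
    [[-3.5, -0.9, 0], [0, 0, 0.1]],
    [[-3.4, -1.2, 0], [0, 0, 0.1]],
    [[-3.3, -1.5, 0], [0, 0, 0.1]],
    [[-3.1, -1.8, 0], [0, 0, 0.1]],
    [[-2.9, -2.1, 0], [0, 0, 0.1]],
  ],
)

```text
time: 5.28
eef_pos: [0.5185, 0.3924, 0.1936]
tcp_rot: [0.441, 0.897, 0.002, 0.001]
contact_force: [3.2, 2.7, -0.4]
opening: -0.003
finger_force: 1.7
```

step_arm(
  increments=[
    [[-2.7, -2.4, 0], [0, 0, 0.1]],
    [[-2.4, -2.7, 0], [0, 0, 0.1]],
    [[-2.1, -2.9, 0], [0, 0, 0.1]],
    [[-1.8, -3.1, 0], [0, 0, 0.1]],
    [[-1.5, -3.3, 0], [0, 0, 0.1]],
    [[-1.2, -3.4, 0], [0, 0, 0.1]],
    [[-0.8, -3.5, 0], [0, 0, 0.1]],
    [[-0.5, -3.6, 0], [0, 0, 0.1]],
  ],
)

```text
time: 5.95
eef_pos: [0.5042, 0.368, 0.1934]
tcp_rot: [0.057, 0.998, 0.002, -0.0]
contact_force: [-1.4, 3.6, 0.5]
opening: 0.003
finger_force: 1.8
```

step_arm(
  increments=[
    [[-0.1, -3.6, 0], [0, 0, 0.1]],
    [[0.2, -1.8, 0], [0, 0, 0.05]],
    [[0, 0, 0], [0, 0, 0]],
  ],
)

```text
time: 6.2
eef_pos: [0.5042, 0.362, 0.1933]
tcp_rot: [-0.016, 1.0, 0.001, -0.0]
contact_force: [-1.7, 3.3, -1.1]
opening: -0.003
finger_force: 1.4
```

Not at the stop yet. I'll go on in small pieces.

step_arm(
  increments=[
    [[0.3, -1.8, 0], [0, 0, 0.05]],
    [[0.4, -1.8, 0], [0, 0, 0.05]],
    [[0, 0, 0], [0, 0, 0]],
  ],
)

```text
time: 6.45
eef_pos: [0.5047, 0.3582, 0.1932]
tcp_rot: [-0.065, 0.998, 0.0, -0.001]
contact_force: [-2.1, 2.5, 0.1]
opening: 0.003
finger_force: 1.5
```

step_arm(
  increments=[
    [[0.6, -1.7, 0], [0, 0, 0.05]],
    [[0.7, -1.7, 0], [0, 0, 0.05]],
    [[0, 0, 0], [0, 0, 0]],
  ],
)

```text
time: 6.7
eef_pos: [0.5052, 0.355, 0.1931]
tcp_rot: [-0.115, 0.993, 0.001, -0.002]
contact_force: [-4.8, 2.6, 1.4]
opening: 0.005
finger_force: 2.6
```

step_arm(
  increments=[
    [[0.5, -2, 0], [0, 0, 0.05]],
    [[0.6, -2, 0], [0, 0, 0.05]],
    [[0, 0, 0], [0, 0, 0]],
  ],
)

```text
time: 6.95
eef_pos: [0.5044, 0.3535, 0.1933]
tcp_rot: [-0.164, 0.986, 0.004, -0.003]
contact_force: [-9.4, 8.9, 2.3]
opening: -0.0
finger_force: 6.5
```

step_arm(
  increments=[
    [[0.7, -2, 0], [0, 0, 0.05]],
    [[0.7, -2, 0], [0, 0, 0.05]],
    [[0, 0, 0], [0, 0, 0]],
  ],
)

```text
time: 7.2
eef_pos: [0.5035, 0.3521, 0.1933]
tcp_rot: [-0.213, 0.977, 0.007, -0.005]
contact_force: [-13.7, 15.8, 3.1]
opening: -0.001
finger_force: 10.7
```

The resistance rose from 4 N to 20 N at a peg angle of about 197°, where the stop was expected. I'll back off, raise, swing towards the bar and check the wheel.

step_arm(
  increments=[
    [[-1, 4, 0], [0, 0, -0.08]],
    [[-1, 4, 0], [0, 0, -0.08]],
    [[0, 2, 0], [0, 0, -0.08]],
    [[0, 0, 15], [0, 0, 0]],
    [[0, 0, 20], [0, 0, 0]],
    [[0, 0, 25], [0, 0, -0.1]],
    [[0, 0, 25], [0, 0, -0.1]],
    [[0, 0, 5], [0, 0, -0.1]],
  ],
)

```text
time: 7.87
eef_pos: [0.5093, 0.357, 0.2893]
tcp_rot: [0.058, 0.998, 0.002, 0.004]
contact_force: [0.5, 0.1, 1.4]
opening: 0.0
finger_force: 0.0
```

step_arm(
  increments=[
    [[-20, -8, 0], [0, 0, -0.12]],
    [[-20, -8, 0], [0, 0, -0.12]],
    [[-20, -8, 0], [0, 0, -0.12]],
    [[-20, -8, 0], [0, 0, -0.12]],
    [[-18, -8, 0], [0, 0, -0.12]],
    [[0, -8, 0], [0, 0, -0.12]],
    [[0, 0, 0], [0, 0, -0.12]],
    [[0, 0, 0], [0, 0, 0]],
  ],
  fingers=-0.2,
)

```text
time: 8.53
eef_pos: [0.4092, 0.3079, 0.2838]
tcp_rot: [0.459, 0.889, 0.0, 0.001]
contact_force: [0.3, 0.4, -0.8]
opening: 0.398
finger_force: 0.0
```

```bash
python3 - <<'E'
from h import *
import cv2
a=cams.read_camera("scene")[105:195,160:250,::-1]; b=cams.read_camera("top")[138:238,110:210,::-1]
cv2.imwrite("pics/c2.png",np.hstack([cv2.resize(a,(400,400),interpolation=cv2.INTER_CUBIC),cv2.resize(b,(400,400),interpolation=cv2.INTER_CUBIC)]))
M=R.from_euler('z',.363)
for w in(3.3,3.5):
  p=np.array([.541,.364,.21])+M.apply([[.045*np.cos(w+k*2*np.pi/3),.045*np.sin(w+k*2*np.pi/3),0]for k in range(3)])
  print(w,((proj("scene",p)-[160,105])*400/90).round(),((proj("top",p)-[110,138])*4).round())
E
```

```text
3.3 [[163. 115.]
 [242.  75.]
 [157.  54.]] [[181. 210.]
 [182. 113.]
 [ 95. 165.]]
3.5 [[174. 117.]
 [240.  69.]
 [149.  59.]] [[191. 203.]
 [171. 109.]
 [ 96. 176.]]
```

View pics/c2.png

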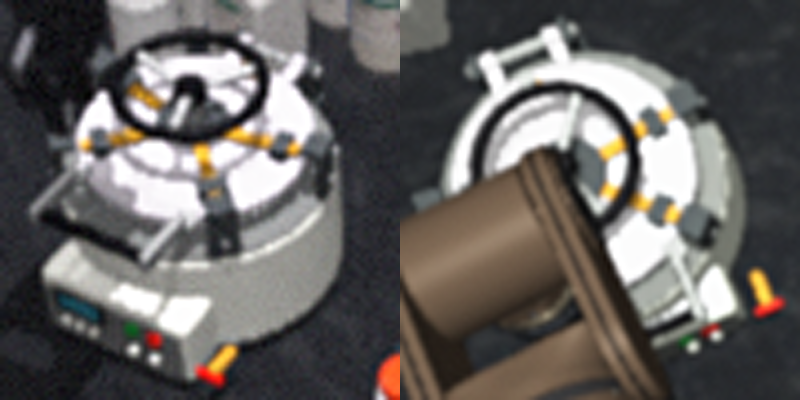

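In both halves the spokes match a wheel angle of 3.5: scene (175,115), (240,70), (150,65) and top (175,105). The wheel is at its stop and the bar is free. Next I align over the bar and descend.

step_arm(
  increments=[
    [[-2.5, 1.5, -15], [0, 0, -0.085]],
    [[-2.5, 1.5, -15], [0, 0, -0.085]],
    [[0, 0, -15], [0, 0, -0.085]],
    [[0, 0, -15], [0, 0, 0]],
    [[0, 0, -15], [0, 0, 0]],
    [[0, 0, -8], [0, 0, 0]],
    [[0, 0, 0], [0, 0, 0]],
  ],
)

```text
time: 9.22
eef_pos: [0.4031, 0.3108, 0.1979]
tcp_rot: [0.566, 0.825, -0.002, -0.001]
contact_force: [-0.3, -0.4, -0.2]
opening: 0.401
finger_force: 0.0
```

step_arm(
  increments=[
    [[0, 0, -8], [0, 0, 0]],
    [[0, 0, -8], [0, 0, 0]],
    [[0, 0, -8], [0, 0, 0]],
    [[0, 0, -8], [0, 0, 0]],
    [[0, 0, 0], [0, 0, 0]],
  ],
)

```text
time: 9.63
eef_pos: [0.4031, 0.3108, 0.1662]
tcp_rot: [0.566, 0.824, -0.002, -0.001]
contact_force: [-0.4, 0.1, -0.1]
opening: 0.396
finger_force: 0.0
```

step_arm(
  increments=[
    [[0.5, 0, -8], [0, 0, 0]],
    [[0.5, 0, -8], [0, 0, 0]],
    [[0, 0, -8], [0, 0, 0]],
    [[0, 0, 0], [0, 0, 0]],
  ],
)

```text
time: 9.97
eef_pos: [0.404, 0.3108, 0.1421]
tcp_rot: [0.566, 0.824, -0.002, -0.001]
contact_force: [0.6, 0.7, -1.0]
opening: 0.397
finger_force: 0.0
```

step_arm(
  increments=[
    [[0, 0, 0], [0, 0, 0]],
    [[0, 0, 0], [0, 0, 0]],
    [[0, 0, 0], [0, 0, 0]],
    [[0, 0, 0], [0, 0, 0]],
    [[0, 0, 0], [0, 0, 0]],
  ],
  fingers=-1,
  grip_force=50,
)

```text
time: 10.38
eef_pos: [0.4048, 0.3113, 0.1444]
tcp_rot: [0.566, 0.824, -0.0, -0.0]
contact_force: [-1.4, -0.6, 0.2]
opening: 0.133
finger_force: 48.7
```

The bar is gripped (opening 11 mm, 49 N). I'll work out the lift arc.

```bash
python3 - <<'E'
import numpy as np
t=np.radians(2.14+40*np.linspace(0,1,33))
h=-268.2*np.cos(t)*1;z=268.2*np.sin(t)
d=np.c_[np.diff(h)*.935,np.diff(h)*.355,np.diff(z)]
print([[i,*np.round(x,1)] for i,x in enumerate(d)]);print(np.c_[h-h[0],z-z[0]][[8,16,24,32]].round(1))
E
```

```text
[[0, np.float64(0.3), np.float64(0.1), np.float64(5.8)], [1, np.float64(0.4), np.float64(0.1), np.float64(5.8)], [2, np.float64(0.5), np.float64(0.2), np.float64(5.8)], [3, np.float64(0.6), np.float64(0.2), np.float64(5.8)], [4, np.float64(0.7), np.float64(0.3), np.float64(5.8)], [5, np.float64(0.9), np.float64(0.3), np.float64(5.8)], [6, np.float64(1.0), np.float64(0.4), np.float64(5.8)], [7, np.float64(1.1), np.float64(0.4), np.float64(5.7)], [8, np.float64(1.2), np.float64(0.5), np.float64(5.7)], [9, np.float64(1.3), np.float64(0.5), np.float64(5.7)], [10, np.float64(1.4), np.float64(0.5), np.float64(5.6)], [11, np.float64(1.6), np.float64(0.6), np.float64(5.6)], [12, np.float64(1.7), np.float64(0.6), np.float64(5.6)], [13, np.float64(1.8), np.float64(0.7), np.float64(5.5)], [14, np.float64(1.9), np.float64(0.7), np.float64(5.5)], [15, np.float64(2.0), np.float64(0.8), np.float64(5.4)], [16, np.float64(2.1), np.float64(0.8), np.float64(5.4)], [17, np.float64(2.2), np.float64(0.8), np.float64(5.3)], [18, np.float64(2.3), np.float64(0.9), np.float64(5.3)], [19, np.float64(2.4), np.float64(0.9), np.float64(5.2)], [20, np.float64(2.5), np.float64(1.0), np.float64(5.2)], [21, np.float64(2.7), np.float64(1.0), np.float64(5.1)], [22, np.float64(2.8), np.float64(1.0), np.float64(5.1)], [23, np.float64(2.9), np.float64(1.1), np.float64(5.0)], [24, np.float64(3.0), np.float64(1.1), np.float64(4.9)], [25, np.float64(3.1), np.float64(1.2), np.float64(4.8)], [26, np.float64(3.2), np.float64(1.2), np.float64(4.8)], [27, np.float64(3.3), np.float64(1.2), np.float64(4.7)], [28, np.float64(3.4), np.float64(1.3), np.float64(4.6)], [29, np.float64(3.4), np.float64(1.3), np.float64(4.5)], [30, np.float64(3.5), np.float64(1.3), np.float64(4.5)], [31, np.float64(3.6), np.float64(1.4), np.float64(4.4)]]
[[  5.8  46.4]
 [ 19.6  91.1]
 [ 40.9 132.7]
 [ 69.1 169.9]]
```

step_arm(
  increments=[
    [[0.3, 0.1, 5.8], [0, 0, 0]],
    [[0.4, 0.1, 5.8], [0, 0, 0]],
    [[0.5, 0.2, 5.8], [0, 0, 0]],
    [[0.6, 0.2, 5.8], [0, 0, 0]],
    [[0, 0, 0], [0, 0, 0]],
  ],
)

```text
time: 10.8
eef_pos: [0.4067, 0.312, 0.1688]
tcp_rot: [0.566, 0.824, -0.0, -0.0]
contact_force: [-2.3, -0.8, -3.6]
opening: 0.129
finger_force: 49.1
```

step_arm(
  increments=[
    [[0.7, 0.3, 5.8], [0, 0, 0]],
    [[0.9, 0.3, 5.8], [0, 0, 0]],
    [[1, 0.4, 5.8], [0, 0, 0]],
    [[1.1, 0.4, 5.7], [0, 0, 0]],
    [[1.2, 0.5, 5.7], [0, 0, 0]],
    [[1.3, 0.5, 5.7], [0, 0, 0]],
    [[1.4, 0.5, 5.6], [0, 0, 0]],
    [[1.6, 0.6, 5.6], [0, 0, 0]],
  ],
)

```text
time: 11.47
eef_pos: [0.4159, 0.3156, 0.2138]
tcp_rot: [0.566, 0.824, -0.0, -0.0]
contact_force: [-4.4, -0.3, -2.4]
opening: 0.13
finger_force: 49.2
```

step_arm(
  increments=[
    [[1.7, 0.6, 5.6], [0, 0, 0]],
    [[1.8, 0.7, 5.5], [0, 0, 0]],
    [[1.9, 0.7, 5.5], [0, 0, 0]],
    [[2, 0.8, 5.4], [0, 0, 0]],
    [[2.1, 0.8, 5.4], [0, 0, 0]],
    [[2.2, 0.8, 5.3], [0, 0, 0]],
    [[2.3, 0.9, 5.3], [0, 0, 0]],
    [[2.4, 0.9, 5.2], [0, 0, 0]],
  ],
)

```text
time: 12.13
eef_pos: [0.4325, 0.3221, 0.2573]
tcp_rot: [0.566, 0.824, 0.0, -0.0]
contact_force: [-5.4, 0.1, -2.7]
opening: 0.131
finger_force: 49.3
```

step_arm(
  increments=[
    [[2.5, 1, 5.2], [0, 0, 0]],
    [[2.7, 1, 5.1], [0, 0, 0]],
    [[2.8, 1, 5.1], [0, 0, 0]],
    [[2.9, 1.1, 5], [0, 0, 0]],
    [[3, 1.1, 4.9], [0, 0, 0]],
    [[3.1, 1.2, 4.8], [0, 0, 0]],
    [[3.2, 1.2, 4.8], [0, 0, 0]],
    [[3.3, 1.2, 4.7], [0, 0, 0]],
  ],
)

```text
time: 12.8
eef_pos: [0.4561, 0.3313, 0.2974]
tcp_rot: [0.566, 0.824, 0.001, -0.0]
contact_force: [-6.1, 1.7, -1.2]
opening: 0.132
finger_force: 49.4
```

step_arm(
  increments=[
    [[3.4, 1.3, 4.6], [0, 0, 0]],
    [[3.4, 1.3, 4.5], [0, 0, 0]],
    [[3.5, 1.3, 4.5], [0, 0, 0]],
    [[3.6, 1.4, 4.4], [0, 0, 0]],
    [[0, 0, 0], [0, 0, 0]],
    [[0, 0, 0], [0, 0, 0]],
    [[0, 0, 0], [0, 0, 0]],
    [[0, 0, 0], [0, 0, 0]],
  ],
)

```text
time: 13.47
eef_pos: [0.4697, 0.3366, 0.3149]
tcp_rot: [0.566, 0.824, 0.001, -0.001]
contact_force: [-4.5, 3.2, -0.4]
opening: 0.135
finger_force: 49.5
```

```bash
python3 - <<'E'
from h import *
from plant import readout
import cv2
a=cams.read_camera("scene")[75:195,140:260,::-1]; b=cams.read_camera("top")[118:238,110:230,::-1]
cv2.imwrite("pics/c3.png",np.hstack([cv2.resize(a,(400,400),interpolation=cv2.INTER_CUBIC),cv2.resize(b,(400,400),interpolation=cv2.INTER_CUBIC)]))
s=readout.get_state(); p=s["eef_pos"]; print(p,s["contact_force"],s["finger_force"],s["opening"])
d0=np.array([.4048,.3113,.1444])
z=p[2]-.1444; print("deg",np.degrees(np.arcsin((z*1000+10)/268.2))-2.14)
# predicted wheel spokes/ring in picture at 40deg, wheel 3.5
M=R.from_euler('z',.363);L=R.from_euler('y',np.radians(40))
w=3.5;k=np.arange(3)*2*np.pi/3+w
q=np.r_[[[0,0,.208]],np.c_[.045*np.cos(k),.045*np.sin(k),[.21]*3]]; hg=np.array([.122,0,.15])
for ww in (3.3,3.5):
  k=np.arange(3)*2*np.pi/3+ww
  q=np.r_[[[0,0,.208]],np.c_[.045*np.cos(k),.045*np.sin(k),[.21]*3]]
  W=M.apply(hg+L.apply(q-hg))+[.541,.364,0]
  print(ww,((proj("scene",W)-[140,75])/.3).round().tolist(),((proj("top",W)-[110,118])/.3+[400,0]).round().tolist())
E
```

```text
[0.46968468 0.33662234 0.31486319] [-4.94858025  3.03608856 -0.60424484] 49.4717413187027 0.1287625826247815
deg 40.14880466810545
3.3 [[236.0, 82.0], [222.0, 78.0], [276.0, 93.0], [212.0, 70.0]] [[482.0, 121.0], [492.0, 140.0], [515.0, 90.0], [437.0, 128.0]]
3.5 [[236.0, 82.0], [230.0, 80.0], [273.0, 92.0], [207.0, 69.0]] [[482.0, 121.0], [501.0, 135.0], [508.0, 89.0], [434.0, 134.0]]
```

View pics/c3.png

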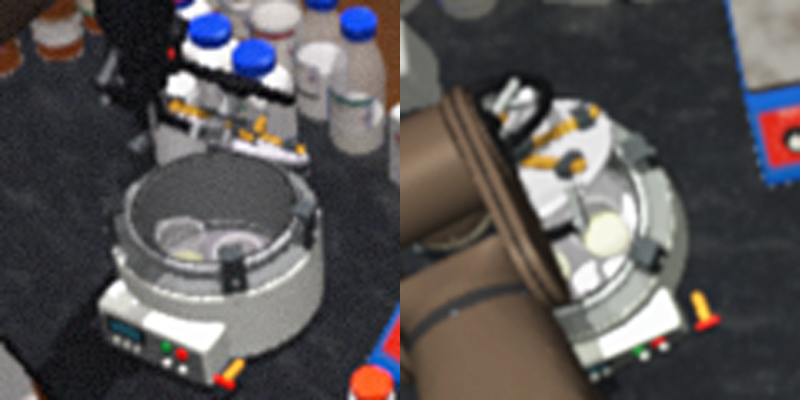

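The lid stands open. In the scene half the wheel appears edge-on at about (236,85), where the 40° prediction puts it. In the top half a spoke shows at about (508,88), which matches a wheel angle of 3.5. The arm is still and the grip is 49 N, so I'm handing in.

```bash
python3 -c "
from plant import sign_off
print(sign_off())"
```

```text
the job is handed in; nothing more can be done
None
```

The job is handed in: the handwheel is at its open stop, and the lid is held still at about 40° by its front bar with a 49 N grip; no verdict came back.

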